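# Isolate the bench drive and hold its belt tensioner back

## Task

The bench drive is getting a new belt: first turn the red isolator handle from on (green dot) fully to off (white dot), and only then, with the gripper's fingers, push the orange post of the sprung tensioner arm back past the ratchet click until the arm's pointer stands in the green band. The arm does not latch and springs back if let go, so finish while still holding it there, pointer steady in the green and short of the red. Leave the loose tools and parts where they are.

Things in the scene. Friction and masses are not known exactly. Their poses are not given: they have to be found in the camera images.
- isolator_box: Isolator: grey box 130 x 130 mm, 89 mm high, yellow plate on top, fixed to the bench left or right of the drive; origin under its centre. On the plate a green dot (on) toward its +x and a white dot (off) toward its -y.
- isolator (a joint): Angle of the red handle about the vertical axis through the box's centre: 0 = on (white line on the handle's end at the green dot), 1.57 rad (a quarter turn, clockwise seen from above) = off (at the white dot). Detents at both ends: resistance starts at about 0.16 N m and reverses at half way; past there the handle is drawn on to the nearer end.
- isolator_grip (a point): Point in the red handle on its turning axis, 125 mm above the bench. The handle is an upright bar 78 mm long, 16 mm thick and 36 mm high (top 137 mm above the bench, underside 101 mm). The point turns with the handle: x along the bar (toward its white line), y across it, z up. The bar can be pinched across its 16 mm from above.
- drive: Belt drive: blue housing 310 x 250 mm (foot 330 x 270 mm), top 50 mm above the bench, fixed; origin under the housing, 10 mm nearer its -x (front) end than its middle; z up. Two bare pulleys near its +x end, tops up to 98 mm above the bench, and the tensioner on the front part of the top.
- tensioner (a joint): Arm angle: 0 = at rest, grows anticlockwise from above as the post is pushed to the drive's +x; hard stop 0.80 rad. Pointer on white below 0.47, green 0.47 to 0.71, red beyond. Push at the post: 7 N at first, 12 N near 0.11, then less; tooth crest at 0.27, 3 N near 0.42, pawl clicks down by 0.46, then 9 N. Never latches: let go, it springs back to 0.
- tensioner_post (a point): Centre of the top of the orange push post on the arm's end, 128 mm above the bench. Upright cylinder, 24 mm in diameter, free to push or pinch from 87 mm up to 128 mm above the bench. Its axis is 130 mm from the pivot. A black pointer on the arm reaches 45 mm past it over the colour bands.
- tensioner_hinge (a point): Point on the arm's vertical pivot axis at the height of the post's top (128 mm); fixed to the drive, with its axes. The pivot itself ends 110 mm above the bench. At arm angle q the post lies from here at 130 mm times (sin(q - 0.45), -cos(q - 0.45)) in the drive's x, y.
- race: Bystander: plain steel bearing race, a ring 64 mm across and 18 mm high, lying beside the isolator box; leave it. Origin under its centre.
- grease: Bystander: red can 60 mm across, 100 mm high, standing beside the isolator box on its far side; leave it. Origin under its centre.
- collar: Bystander: small brass collar, 36 mm across, 14 mm high, lying on the drive's housing near a front corner; leave it. Origin under its centre.
- t_wrench: Bystander: steel T-handle wrench lying on the bench, 180 x 110 mm, 16 mm high; leave it. Origin under its centre.
- screwdriver: Bystander: screwdriver lying on the left of the bench; leave it. Origin under its centre.
- bit: Bystander: dark steel three-cone drill bit standing on the bench, 150 mm high, 130 mm across, 3.5 kg; leave it. Origin under its centre.
There are look-alikes about, which are no part of the job. There is more than one size of the isolator_box; the one meant has the size given above.

How it is judged:
By the outcome, as a careful person would: the job done as asked, in the order asked, and still so for the second after the job is handed in, while the arm keeps its last pose, push and grip.
It also fails if it takes over 59 s, if anything falls off the work surface, if the arm or the gripper's body presses on something with over 40 N, if the wrist force passes 120 N, or if a joint passes its speed limit or range.

## Robot

A 6-joint arm with a two-finger parallel gripper is mounted at the origin on the work surface. World frame = base frame: x ahead of the robot, y to its left, z up, the work surface at z = 0. Lengths are in m, angles in rad, forces in N, time in s.
With the tool pointing down it reaches from about 0.35 to 0.975 m from the base axis. Payload 4.9 kg.
Tool frame: the origin (TCP) lies midway between the tips of the shut fingers; the grasp point (between the pads) lies ctrl.grip_point_offset behind it (ctrl.grip_point_offset is the distance from the TCP to the grasp point, in m); x points along the fingers, y is the direction in which the jaws open and shut, and the axes are right-handed (so a half turn about x gives the same grasp; the last joint's range is limited). The gripper opens to 85 mm and grips with 20 to 120 N. Pads are 22 mm wide; open, the fingers measure 114 mm over their backs; the gripper's body (76 mm by 85 mm) begins 54 mm behind the grasp point. The pads swing forward as they close: fully open they stand 13 mm farther back than shut.
Start: joints at [1.042, 0.053, 1.613, -0, 1.476, -0.119], TCP at [0.249, 0.573, 0.201] pointing down, gripper open.
Joint ranges: [-3.01, 3.01], [-1.01, 2.22], [0.06, 2.58], [-1.02, 4.17], [0.09, 2.62], [-3.14, 3.14]. Speed limits (rad/s): [2.57, 2.57, 3.14, 3.14, 3.14, 3.14].

## Interface

Orientations are given as a rotation vector (axis times angle).
In Python, from station import ctrl gives the robot as it stands. The module is installed in compiled form; this text tells all that it offers.
- The arm moves only by the tool drive_tool, never from a script. Its argument "commands" is text: rows parted by semicolons, each of 5 numbers parted by spaces: the closure, from -1 (fully open) to 1 (shut), so that 0 is half open, then the shift along the tool's x, y, z in units of 40 mm (1.0 is 40 mm), then the turn about the tool's x in units of 5 degrees (1.0 is 5 degrees). A call has 1 to 8 rows; each row is the pose to reach, as a shift and turn from the pose commanded when the call began, along the tool's axes at that moment; what a row does not reach only later rows make up. A row lasts 1/12 s, in which the tool goes at most 41.7 mm and 7.16 degrees, less where a joint would pass 70% of its speed; a pose out of reach is approached as far as the arm can. A call with a gripper value outside its range is refused whole. The fingers move at their own pace and stop on an object; "newtons" is the grip in N (left out, the last holds). Time passes only in rows, so rows that repeat a pose let the fingers close. It gives the time, the measured TCP pose, the force and the opening at its end, in the units of the state.
- ctrl.get_obs(): the state, without advancing time (a new reading comes with each control period).
- ctrl.get_image(name): name is "side" or "top" or "wrist"; returns (picture, depth): 384x512x3 uint8, blue, green, red; 384x512 float32, m along the optical axis (not along the pixel's ray), 0 where there is no reading.
- ctrl.camera_info(name): a dict with "K" (3x3 intrinsics, pixels), "k1" (the pictures are not rectified: a ray, as slopes to the right and down, at radius r is drawn at 1 + k1 r^2 times it, then the intrinsics apply), "T" (4x4, takes a point from camera to world coordinates). Camera axes: x right, y down, z forward; pixel columns grow to the right and rows downward; lengths in m; the calibration is good to about 2 mm. A picture is of the moment at which its call begins: read the wrist's pose just before it. camera_info takes no time and is no camera call; for the wrist camera it gives the pose at the moment of the call.
- ctrl.finish_job(): hands the job in, once; it reports no verdict.
The state is a dict: "t": time; "q": joint angles; "dq": joint speeds; "effort": joint torques, N m; "tool_pos": TCP position; "tool_rot": TCP orientation; "contact_force": force on the tool from outside, world axes, zero at the start; "wrist_torque": the same for the moment, N m; "opening": finger opening in m.
Only numpy, scipy, OpenCV 4.12 (cv2) and the standard library are available. Lean on these libraries where they do the work, as an engineer would, in place of code of your own. Each camera call takes 0.05 s, during which the arm holds its last target.

## Working session

There is one attempt and no reset: what is moved stays moved. The work goes in short steps, Python scripts to look and compute and a tool call to move; the robot and the scene stay as the last step left them, time stands still between calls to the robot, and variables do not carry over. Pictures are saved under pics/ and viewed, and the job is handed in when it is done.

Besides the shell and the picture viewer there is one more tool, called after "Emit:" in YAML: its name, and indented under it one key for each argument. drive_tool: Moves the arm, as the interface text tells. Its arguments: {"type":"object","properties":{"commands":{"type":"string"},"newtons":{"type":"number"}},"required":["commands"]}

```bash
mkdir -p pics
python3 - <<'E'
from station import ctrl
import cv2,numpy as np
o=ctrl.get_obs();print({k:np.round(v,3) for k,v in o.items()}, ctrl.grip_point_offset)
for n in ["top","side"]:
    im,d=ctrl.get_image(n);cv2.imwrite(f"pics/{n}0.png",im);np.save(f"{n}0.npy",d)
    c=ctrl.camera_info(n);print(n,c)
E
```

```text
{'t': np.float64(0.0), 'q': array([ 1.042,  0.053,  1.614,  0.   ,  1.476, -0.119]), 'dq': array([-0.001, -0.   , -0.   ,  0.002,  0.001,  0.   ]), 'effort': array([ 0.0000e+00, -3.9370e+01, -3.7017e+01, -0.0000e+00,  7.0000e-03,
        0.0000e+00]), 'tool_pos': array([0.249, 0.573, 0.199]), 'tool_rot': array([ 0.32 ,  1.547, -0.323]), 'contact_force': array([ 0.316, -0.127,  1.087]), 'wrist_torque': array([ 0.046,  0.04 , -0.002]), 'opening': np.float64(0.085)} 0.0187
top {'K': array([[461.44703296,   0.        , 264.81339581],
       [  0.        , 461.44703296, 196.0845934 ],
       [  0.        ,   0.        ,   1.        ]]), 'k1': -0.05967170870528092, 'T': array([[-9.62119175e-05, -9.93073798e-01,  1.17492222e-01,
         3.04019797e-01],
       [-9.99962293e-01,  1.11578981e-03,  8.61208781e-03,
         8.76816814e-03],
       [-8.68353538e-03, -1.17486963e-01, -9.93036459e-01,
         1.83682635e+00],
       [ 0.00000000e+00,  0.00000000e+00,  0.00000000e+00,
         1.00000000e+00]])}
side {'K': array([[347.7967978 ,   0.        , 251.26195241],
       [  0.        , 347.7967978 , 194.42835681],
       [  0.        ,   0.        ,   1.        ]]), 'k1': -0.005085380221809137, 'T': array([[ 0.84831259, -0.35129481,  0.39617889,  0.06672791],
       [-0.52946755, -0.57050754,  0.62784175, -0.67343279],
       [ 0.00546549, -0.74236993, -0.66996792,  0.81380161],
       [ 0.        ,  0.        ,  0.        ,  1.        ]])}
```

View pics/top0.png

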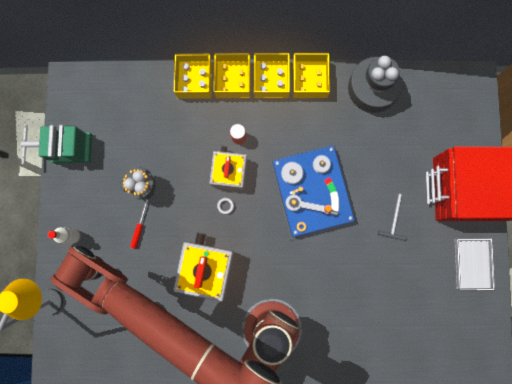

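View pics/side0.png

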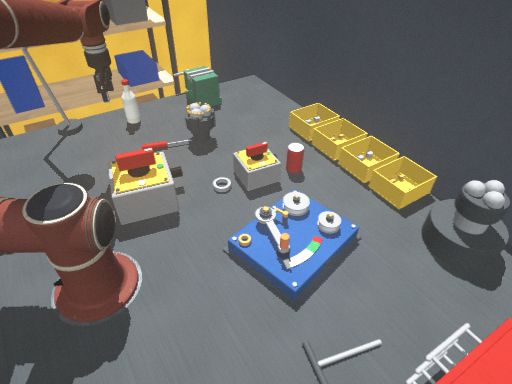

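```bash
cat > h.py <<'E'
import numpy as np,cv2
from station import ctrl
def ray(n,u,v,c=None):
    c=c or ctrl.camera_info(n);K=c["K"];k1=c["k1"]
    p=cv2.undistortPoints(np.array([[[u,v]]],float),K,np.array([k1,0,0,0,0.]))[0,0]
    T=c["T"];return T[:3,3],T[:3,:3]@np.array([p[0],p[1],1])
def atz(n,u,v,z,c=None):
    o,d=ray(n,u,v,c);return o+d*(z-o[2])/d[2]
def proj(n,P,c=None):
    c=c or ctrl.camera_info(n);T=c["T"];p=T[:3,:3].T@(np.array(P)-T[:3,3])
    x,y=p[:2]/p[2];s=1+c["k1"]*(x*x+y*y);K=c["K"];return K[0,0]*x*s+K[0,2],K[1,1]*y*s+K[1,2]
E
python3 - <<'E'
from h import *
im=cv2.imread("pics/top0.png")
a=im[110:245,180:280];cv2.imwrite("pics/c1.png",cv2.resize(im[145:195,205:255],None,fx=12,fy=12,interpolation=cv2.INTER_CUBIC))
cv2.imwrite("pics/c2.png",cv2.resize(im[142:242,268:362],None,fx=6,fy=6,interpolation=cv2.INTER_CUBIC))
E
```

```text
(no output)
```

View pics/c1.png

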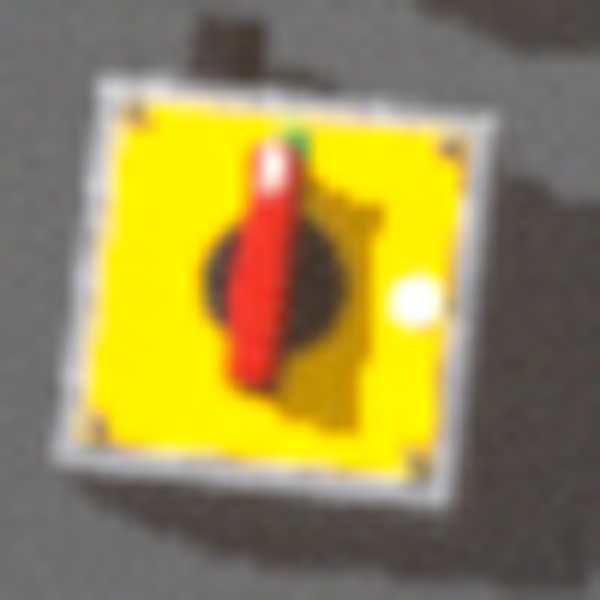

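View pics/c2.png

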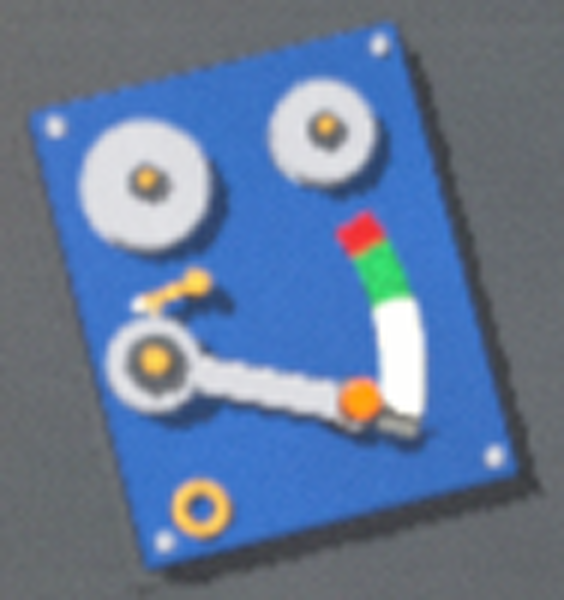

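Run:
```python
from h import *
f=lambda p,z:atz("top",205+(p[0]+.5)/12-.5,145+(p[1]+.5)/12-.5,z)
B=np.array([f(p,.089) for p in [(100,85),(493,117),(441,503),(58,462)]]);print(B.round(4),B.mean(0).round(4))
print([np.linalg.norm(B[i]-B[(i+1)%4]).round(4) for i in range(4)])
ax=(B[0]+B[1]-B[2]-B[3]);print("yaw",np.degrees(np.arctan2(ax[1],ax[0])))
ay=(B[0]+B[3]-B[1]-B[2]);print("yaw",np.degrees(np.arctan2(-ay[0],ay[1])))
h=[f(p,.137) for p in [(274,150),(252,385)]];print("bar",np.round(h,4),np.mean(h,0).round(4),np.degrees(np.arctan2(*(h[0]-h[1])[[1,0]])))
g=lambda p,z:atz("top",268+(p[0]+.5)/6-.5,142+(p[1]+.5)/6-.5,z)
D=np.array([g(p,.05) for p in [(30,120),(394,22),(518,470),(148,568)]]);print(D.round(4),D.mean(0).round(4))
print([np.linalg.norm(D[i]-D[(i+1)%4]).round(4) for i in range(4)])
ax=(D[0]+D[1]-D[2]-D[3]);y=np.arctan2(ax[1],ax[0]);print("yaw",np.degrees(y))
post=g((361,398),.128);piv=g((155,361),.110);print(post,piv,np.linalg.norm((post-piv)[:2]))
for q in (0,.27,.47,.59,.71):
    v=.13*np.array([np.sin(q-.45),-np.cos(q-.45)]);R=np.array([[np.cos(y),-np.sin(y)],[np.sin(y),np.cos(y)]]);print(q,piv[:2]+R@v)
```

```text
[[0.6842 0.2248 0.089 ]
 [0.6733 0.098  0.089 ]
 [0.548  0.1139 0.089 ]
 [0.5614 0.2365 0.089 ]] [0.6167 0.1683 0.089 ]
[np.float64(0.1273), np.float64(0.1263), np.float64(0.1233), np.float64(0.1233)]
yaw -6.37007041917994
yaw -5.558972934045023
bar [[0.6528 0.164  0.137 ]
 [0.5784 0.1701 0.137 ]] [0.6156 0.1671 0.137 ] -4.692600169080463
[[ 0.6521 -0.0063  0.05  ]
 [ 0.7175 -0.2464  0.05  ]
 [ 0.422  -0.3213  0.05  ]
 [ 0.3592 -0.0816  0.05  ]] [ 0.5377 -0.1639  0.05  ]
[np.float64(0.2488), np.float64(0.3049), np.float64(0.2478), np.float64(0.3024)]
yaw 14.325128445454586
[ 0.46164336 -0.21039785  0.128     ] [ 0.48674933 -0.08385869  0.11      ] 0.12900569530738387
0 [ 0.46092495 -0.21126788]
0.27 [ 0.49584458 -0.21354013]
0.47 [ 0.52142701 -0.20914819]
0.59 [ 0.53617631 -0.20409585]
0.71 [ 0.55021472 -0.19731417]
```

```bash
cat >> h.py <<'E'
from scipy.spatial.transform import Rotation as Ro
def st():
    o=ctrl.get_obs();R=Ro.from_rotvec(o["tool_rot"]).as_matrix()
    print("t",round(float(o["t"]),2),"pos",o["tool_pos"].round(4),"F",o["contact_force"].round(1),"M",o["wrist_torque"].round(2),"op",round(float(o["opening"]),4),"q",o["q"].round(2))
    print(R.round(3).tolist(),"yaw of jaw y",np.degrees(np.arctan2(R[1,1],R[0,1])).round(2))
    return o,R
def to(P,jaw=None):
    o,R=st();print("units",(R.T@(np.array(P)-o["tool_pos"])/.04).round(3))
    if jaw is not None:
        a=np.degrees(np.arctan2(R[1,1],R[0,1]))-jaw; a=(a+90)%180-90; print("turn",a/5)
E
python3 -c "
from h import *
to([.616,.168,.21],84.5)"
```

```text
t 0.1 pos [0.2487 0.5727 0.1995] F [-0.2  0.2  0.1] M [ 0.04  0.01 -0.02] op 0.0854 q [ 1.04  0.05  1.61 -0.    1.48 -0.12]
[[-0.001, 0.398, 0.917], [-0.002, 0.917, -0.398], [-1.0, -0.002, -0.0]] yaw of jaw y 66.52
units [-0.255 -5.622 12.453]
turn -3.5961070727516726
```

Emit:
drive_tool:
  commands: "-1 -0.4 -0.4 0.9 0; -1 -0.4 -0.8 1.8 -0.5; -1 -0.4 -1.2 2.7 -1; -1 -0.4 -1.6 3.6 -1.5; -1 -0.4 -2 4.5 -2; -1 -0.4 -2.4 5.4 -2.5; -1 -0.4 -2.8 6.3 -3; -1 -0.4 -3.2 7.2 -3.6"

```text
t: 0.77
tool_pos: [0.4628, 0.3393, 0.2161]
tool_rot: [0.073, 1.57, -0.074]
contact_force: [1.2, 0.0, 0.2]
opening: 0.0856
```

```bash
python3 -c "
from h import *
to([.616,.168,.21],84.5)"
```

```text
t 0.77 pos [0.4628 0.3393 0.2161] F [1.2 0.  0.2] M [-0.01  0.01 -0.02] op 0.0856 q [ 0.5  -0.08  1.72  0.    1.5  -0.97]
[[-0.001, 0.093, 0.996], [-0.0, 0.996, -0.093], [-1.0, -0.0, -0.001]] yaw of jaw y 84.65
units [ 0.152 -3.908  4.211]
turn 0.030815285033420993
```

Emit:
drive_tool:
  commands: "-1 0.1 -0.7 0.7 0; -1 0.1 -1.3 1.4 0; -1 0.1 -2 2.1 0; -1 0.1 -2.6 2.8 0; -1 0.1 -3.3 3.5 0; -1 0.1 -3.9 4.2 0; -1 0.1 -3.9 4.2 0; -1 0.1 -3.9 4.2 0"

```text
t: 1.43
tool_pos: [0.615, 0.1681, 0.2116]
tool_rot: [0.077, 1.571, -0.078]
contact_force: [0.1, 0.9, 0.0]
opening: 0.0852
```

```bash
python3 -c "
from h import *
to([.616,.168,.108],84.5)
c=ctrl.camera_info('wrist')
print(c)
im,d=ctrl.get_image('wrist');cv2.imwrite('pics/w1.png',im);np.save('w1.npy',d)
import pickle;pickle.dump(c,open('w1.pkl','wb'))
print(proj('wrist',[.616,.168,.137],c))"
```

```text
t 1.43 pos [0.615  0.1681 0.2116] F [0.1 0.9 0. ] M [ 0.05 -0.04  0.05] op 0.0852 q [ 0.15  0.08  1.57  0.    1.5  -1.32]
[[-0.002, 0.099, 0.995], [-0.0, 0.995, -0.099], [-1.0, -0.0, -0.002]] yaw of jaw y 84.34
units [ 2.589 -0.     0.029]
turn -0.03182078224538713
{'K': array([[319.98386915,   0.        , 253.51052161],
       [  0.        , 319.98386915, 191.69991419],
       [  0.        ,   0.        ,   1.        ]]), 'k1': -0.009770104672287299, 'T': array([[ 9.89794489e-02,  9.43472177e-01,  3.16327868e-01,
         5.34742751e-01],
       [ 9.95089310e-01, -9.36606522e-02, -3.20147956e-02,
         1.74954220e-01],
       [-5.77594478e-04,  3.17943287e-01, -9.48109557e-01,
         3.85324937e-01],
       [ 0.00000000e+00,  0.00000000e+00,  0.00000000e+00,
         1.00000000e+00]])}
(np.float64(255.0606488203506), np.float64(189.69460458531492))
```

View pics/w1.png

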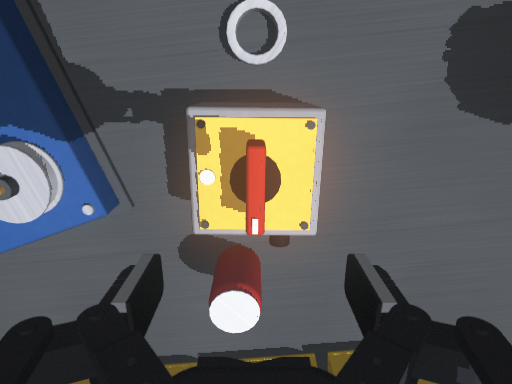

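Emit:
drive_tool:
  commands: "-1 0.8 0 0 0; -1 1.6 0 0 0; -1 2.3 0 0 0; -1 2.55 0 0 0; -1 2.55 0 0 0; 0 2.55 0 0 0; 0.6 2.55 0 0 0; 1 2.55 0 0 0"
  newtons: 60

```text
t: 2.15
tool_pos: [0.6162, 0.1703, 0.1136]
tool_rot: [0.075, 1.565, -0.074]
contact_force: [-0.0, 0.1, -0.2]
opening: 0.0514
```

Emit:
drive_tool:
  commands: "1 0 0 0 0; 1 0 0 0 0; 1 0 0 0 0; 1 0 0 0 0"

```text
t: 2.48
tool_pos: [0.6147, 0.1697, 0.1111]
tool_rot: [0.075, 1.569, -0.075]
contact_force: [0.4, 0.0, -0.5]
opening: 0.0005
```

```bash
python3 -c "
from h import *
to([.616,.168,.108],84.5)"
```

```text
t 2.48 pos [0.6147 0.1697 0.1111] F [ 0.4  0.  -0.5] M [ 0.01 -0.03 -0.02] op 0.0005 q [ 0.15  0.15  1.66 -0.    1.33 -1.32]
[[0.001, 0.096, 0.995], [0.0, 0.995, -0.096], [-1.0, 0.0, 0.001]] yaw of jaw y 84.51
units [ 0.077 -0.04   0.035]
turn 0.0024404104134873707
```

Run:
```python
from h import *
im,d=ctrl.get_image('wrist');cv2.imwrite('pics/w2.png',im)
im,_=ctrl.get_image('side');cv2.imwrite('pics/s2.png',cv2.resize(im[80:280,150:420],None,fx=2.9,fy=2.9))
import pickle
c=pickle.load(open('w1.pkl','rb'));D=np.load('w1.npy')
def dz(c,D,n,u,v):
    d=D[v,u];o,r=ray(n,u,v,c);return (o+r*d).round(4)
for uv in [(256,160),(256,200),(305,150),(305,210),(215,215),(192,130),(235,310),(400,150),(70,210)]: print(uv,dz(c,D,'wrist',*uv))
D=np.load('top0.npy');c=ctrl.camera_info('top')
for uv in [(220,160),(220,178),(237,160),(190,255),(185,285),(225,285),(250,230),(237,130)]: print(uv,dz(c,D,'top',*uv))
```

```text
(256, 160) [0.5915 0.1711 0.1366]
(256, 200) [0.6244 0.1679 0.1387]
(305, 150) [0.5974 0.217  0.0892]
(305, 210) [0.6581 0.2142 0.0884]
(215, 215) [0.654  0.1243 0.0898]
(192, 130) [0.5689 0.1141 0.086 ]
(235, 310) [0.761  0.1323 0.1006]
(400, 150) [ 6.277e-01  3.452e-01 -6.000e-04]
(70, 210) [ 0.6477 -0.0449  0.0503]
(220, 160) [0.6509 0.1966 0.0903]
(220, 178) [0.583  0.1973 0.0757]
(237, 160) [0.6517 0.1314 0.0854]
(190, 255) [0.2877 0.2993 0.1293]
(185, 285) [0.1777 0.3176 0.1205]
(225, 285) [0.1782 0.17   0.1198]
(250, 230) [0.3855 0.0835 0.003 ]
(237, 130) [0.766  0.1311 0.1028]
```

View pics/w2.png

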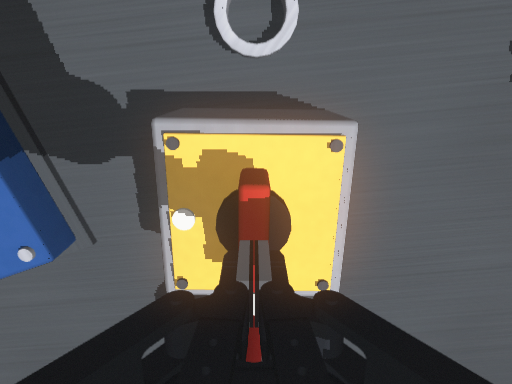

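View pics/s2.png

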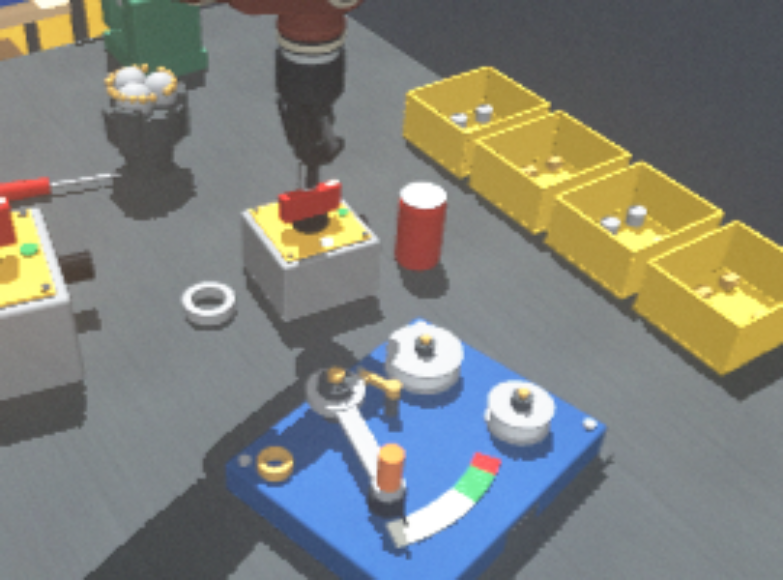

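Run:
```python
from h import *
im=cv2.imread('pics/w2.png')
cv2.imwrite('pics/w2c.png',cv2.resize(im[150:384,180:330],None,fx=2.5,fy=2.5,interpolation=cv2.INTER_CUBIC))
im=cv2.imread('pics/s2.png')
cv2.imwrite('pics/s2c.png',cv2.resize(im[100:300,230:460],None,fx=3,fy=3,interpolation=cv2.INTER_CUBIC))
st()
```

```text
t 2.58 pos [0.6145 0.1697 0.1107] F [ 0.6 -0.8 -0.1] M [-0.04 -0.01  0.01] op -0.0004 q [ 0.15  0.15  1.66  0.    1.33 -1.32]
[[0.0, 0.096, 0.995], [0.0, 0.995, -0.096], [-1.0, 0.0, 0.0]] yaw of jaw y 84.51
```

View pics/w2c.png

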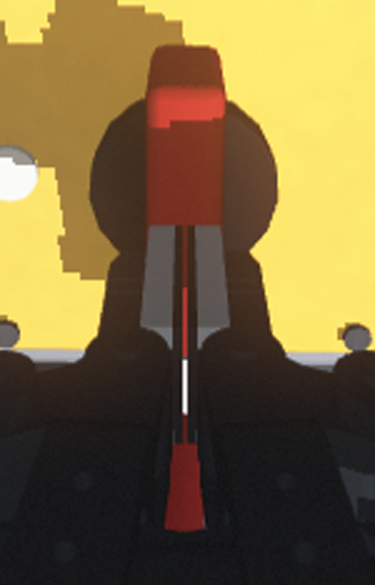

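View pics/s2c.png

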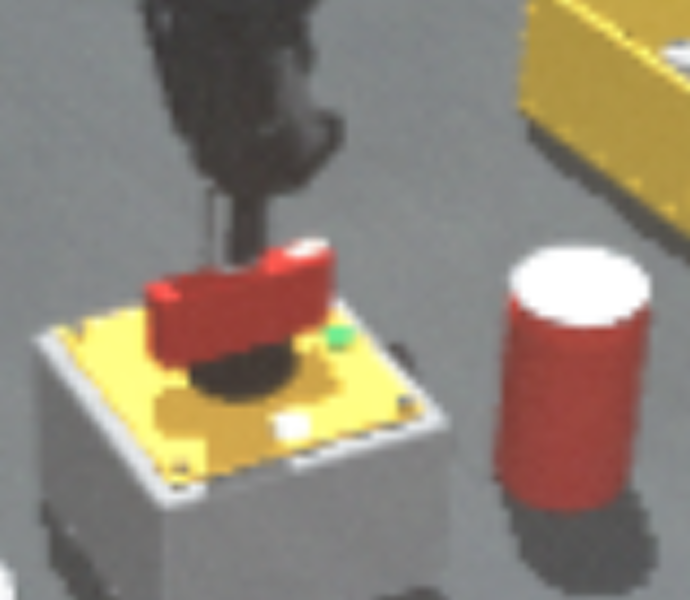

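Run:
```python
from h import *
o,R=st();c=ctrl.camera_info('wrist')
im,d=ctrl.get_image('wrist')
def dz(u,v):
    o_,r=ray('wrist',u,v,c);return (o_+r*d[v,u]).round(4)
for v in range(170,384,8): print(v,im[v,246],dz(246,v),dz(254,v),dz(262,v))
print("tcp px",proj('wrist',o['tool_pos'],c), "grip px",proj('wrist',o['tool_pos']+[0,0,.0187],c))
```

```text
t 2.58 pos [0.6145 0.1697 0.1107] F [ 0.6 -0.8 -0.1] M [-0.04 -0.01  0.01] op -0.0004 q [ 0.15  0.15  1.66  0.    1.33 -1.32]
[[0.0, 0.096, 0.995], [0.0, 0.995, -0.096], [-1.0, 0.0, 0.0]] yaw of jaw y 84.51
170 [ 36  63 115] [0.5792 0.1676 0.1103] [0.5798 0.1721 0.1096] [0.5803 0.1766 0.1091]
178 [ 32  59 113] [0.5795 0.1679 0.1255] [0.5795 0.1721 0.1265] [0.58   0.1762 0.1262]
186 [ 46  66 169] [0.5805 0.1681 0.1358] [0.5803 0.172  0.1376] [0.5809 0.1758 0.1369]
194 [ 54  70 209] [0.5842 0.1677 0.1371] [0.5845 0.1716 0.1374] [0.5844 0.1755 0.1386]
202 [ 40  57 147] [0.5882 0.1673 0.1375] [0.5885 0.1712 0.1376] [0.5888 0.1751 0.1378]
210 [ 34  51 123] [0.5924 0.1669 0.1374] [0.5923 0.1708 0.1385] [0.5929 0.1747 0.138 ]
218 [ 34  50 121] [0.5964 0.1665 0.1381] [0.5973 0.1704 0.1369] [0.5969 0.1744 0.1387]
226 [ 34  49 120] [0.6009 0.166  0.1376] [0.6009 0.17   0.1384] [0.6016 0.174  0.1377]
234 [ 34  47 118] [0.6052 0.1655 0.1379] [0.6053 0.1696 0.1384] [0.6058 0.1736 0.1382]
242 [85 88 96] [0.6041 0.1659 0.1486] [0.6051 0.1696 0.1474] [0.6051 0.1734 0.1481]
250 [85 88 95] [0.6041 0.1
[... 848 characters left out ...]
.19  ] [0.7489 0.1559 0.045 ] [0.6187 0.1712 0.1902]
338 [30 28 27] [0.6223 0.1649 0.1897] [0.7485 0.156  0.0552] [0.6226 0.1708 0.1899]
346 [26 25 24] [0.6227 0.165  0.1931] [0.7488 0.1559 0.0642] [0.6236 0.1707 0.1927]
354 [18 19 19] [0.6243 0.1649 0.1951] [0.7489 0.1559 0.0728] [0.6233 0.1706 0.1966]
362 [24 23 23] [0.6056 0.1673 0.2163] [0.7484 0.1559 0.0815] [0.6065 0.1716 0.2158]
370 [24 23 20] [0.605  0.1674 0.2195] [0.6046 0.1696 0.22  ] [0.6044 0.1717 0.2204]
378 [24 22 20] [0.6055 0.1674 0.2215] [0.6054 0.1695 0.2217] [0.6055 0.1716 0.2218]
tcp px (np.float64(255.62912351256114), np.float64(227.20268526232948)) grip px (np.float64(255.8338785522086), np.float64(241.92107610688362))
```

Emit:
drive_tool:
  commands: "1 -0.5 0 0 0; 1 -1 0 0 0; 1 -1 0 0 0; 1 -1 0 0 0"

```text
t: 2.97
tool_pos: [0.6156, 0.1699, 0.1522]
tool_rot: [0.076, 1.566, -0.075]
contact_force: [-0.1, -0.9, -0.6]
opening: -0.0002
```

Run:
```python
from h import *
o,R=st();c=ctrl.camera_info('wrist')
im,d=ctrl.get_image('wrist');cv2.imwrite('pics/w3.png',im[150:,130:400])
def dz(u,v):
    o_,r=ray('wrist',u,v,c);return (o_+r*d[v,u]).round(4)
for v in range(190,290,4): print(v,im[v,246],dz(246,v),dz(262,v))
print("tcp px",proj('wrist',o['tool_pos'],c), "grip px",proj('wrist',o['tool_pos']+[0,0,.0187],c))
im,_=ctrl.get_image('side');cv2.imwrite('pics/s3.png',cv2.resize(im[80:200,200:340],None,fx=5,fy=5))
p=np.array(proj('side',o['tool_pos']));print((p-[200,80])*5)
```

```text
t 2.97 pos [0.6156 0.1699 0.1522] F [-0.1 -0.9 -0.6] M [-0.01 -0.01 -0.01] op -0.0002 q [ 0.15  0.11  1.63 -0.    1.39 -1.32]
[[0.003, 0.095, 0.995], [0.0, 0.995, -0.095], [-1.0, 0.001, 0.003]] yaw of jaw y 84.52
190 [ 57  73 215] [0.5965 0.1658 0.1378] [0.5976 0.1757 0.1375]
194 [ 57  72 214] [0.5987 0.1656 0.1391] [0.6002 0.1754 0.1375]
198 [ 58  74 215] [0.6016 0.1653 0.1383] [0.6025 0.1752 0.1385]
202 [ 57  73 214] [0.6042 0.165  0.1383] [0.6052 0.175  0.1383]
206 [ 58  73 216] [0.6071 0.1647 0.1379] [0.6086 0.1747 0.1365]
210 [ 58  74 216] [0.6099 0.1644 0.1375] [0.6108 0.1745 0.1376]
214 [ 57  73 215] [0.6123 0.1642 0.1383] [0.6139 0.1743 0.1369]
218 [ 58  73 215] [0.6156 0.1638 0.1371] [0.6165 0.174  0.1373]
222 [ 58  72 215] [0.6178 0.1636 0.1383] [0.619  0.1738 0.1379]
226 [ 58  72 216] [0.6213 0.1632 0.1369] [0.6218 0.1735 0.1379]
230 [ 59  73 216] [0.6234 0.163  0.1384] [0.6252 0.1733 0.1367]
234 [ 57  72 215] [0.6266 0.1627 0.1375] [0.6275 0.173  0.1379]
238 [ 57  71 215] [0.6293 0.1624 0.1379] [0.6307 0.1728 0.1372]
242 [ 86  92 108] [0.6052 0.1661 0.1897] [0.606  0.1736
[... 163 characters left out ...]
0.1663 0.2009] [0.6053 0.1733 0.2021]
258 [83 88 98] [0.6057 0.1663 0.2035] [0.6064 0.1732 0.2036]
262 [85 88 97] [0.6057 0.1664 0.2068] [0.6053 0.1732 0.2086]
266 [86 87 96] [0.6053 0.1665 0.2106] [0.6056 0.1731 0.2112]
270 [87 88 95] [0.6053 0.1666 0.2135] [0.606  0.173  0.2134]
274 [85 86 92] [0.6049 0.1667 0.2171] [0.6059 0.1729 0.2165]
278 [84 85 89] [0.6052 0.1667 0.2194] [0.6059 0.1728 0.2191]
282 [116 113 114] [0.6057 0.1667 0.2213] [0.607  0.1727 0.2202]
286 [39 41 49] [0.6043 0.1669 0.2258] [0.6046 0.1728 0.2261]
tcp px (np.float64(255.6202160039936), np.float64(227.19002256288235)) grip px (np.float64(255.85029853165412), np.float64(242.00133600601964))
[278.85812018 305.15687326]
```

View pics/w3.png

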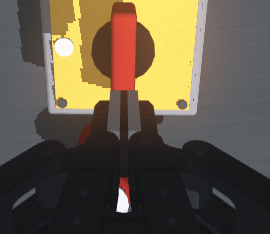

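View pics/s3.png

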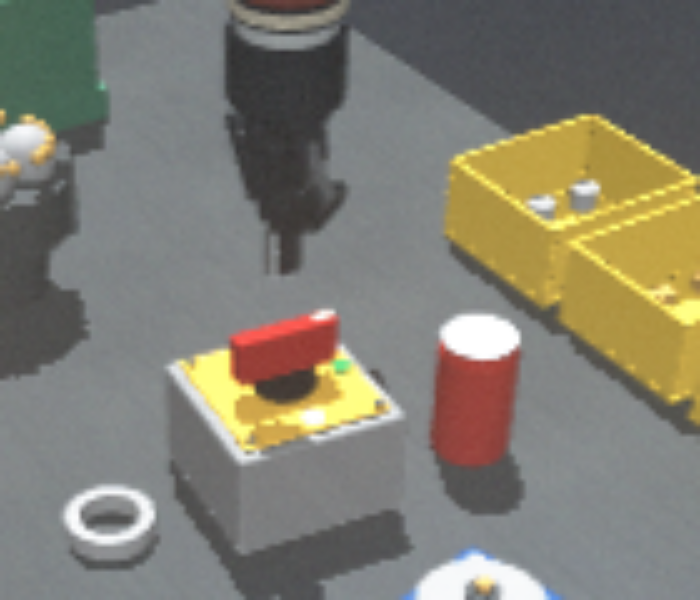

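Emit:
drive_tool:
  commands: "-1 0 -0.03 0 0; -1 0 -0.03 0 0; -1 0 -0.03 0 0; -1 0 -0.03 0 0; -1 0.3 -0.03 0 0; -1 0.9 -0.03 0 0; -1 1.5 -0.03 0 0; -1 1.9 -0.03 0 0"

```text
t: 3.73
tool_pos: [0.6128, 0.1683, 0.0712]
tool_rot: [0.075, 1.573, -0.076]
contact_force: [-0.5, 0.6, -1.0]
opening: 0.085
```

Emit:
drive_tool:
  commands: "-1 0 0 0 0; 0 0 0 0 0; 0.5 0 0 0 0; 1 0 0 0 0; 1 0 0 0 0; 1 0 0 0 0; 1 0 0 0 0"

```text
t: 4.32
tool_pos: [0.6152, 0.1695, 0.0761]
tool_rot: [0.077, 1.567, -0.074]
contact_force: [-0.6, -1.2, -4.4]
opening: 0.0153
```

Run:
```python
from h import *
o,R=st()
im,d=ctrl.get_image('wrist');cv2.imwrite('pics/w4.png',im[150:,130:400])
st()
```

```text
t 4.32 pos [0.6152 0.1695 0.0761] F [-0.6 -1.2 -4.4] M [-0.41  0.23 -0.3 ] op 0.0153 q [ 0.15  0.18  1.68  0.    1.27 -1.32]
[[0.002, 0.096, 0.995], [0.002, 0.995, -0.096], [-1.0, 0.002, 0.002]] yaw of jaw y 84.49
t 4.37 pos [0.6152 0.1695 0.076 ] F [0.3 2.9 3.4] M [ 0.34  0.11 -0.35] op 0.0149 q [ 0.15  0.18  1.68  0.    1.27 -1.32]
[[0.002, 0.096, 0.995], [0.002, 0.995, -0.096], [-1.0, 0.002, 0.002]] yaw of jaw y 84.48
```

View pics/w4.png

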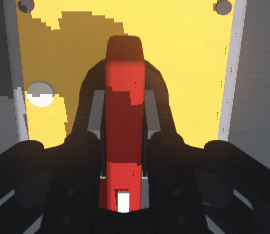

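Emit:
drive_tool:
  commands: "1 0 0 0 0.5; 1 0 0 0 1.5; 1 0 0 0 2.5; 1 0 0 0 3.5; 1 0 0 0 4.5; 1 0 0 0 5.5; 1 0 0 0 6.5; 1 0 0 0 7.5"

```text
t: 5.03
tool_pos: [0.6158, 0.1707, 0.0761]
tool_rot: [0.593, 1.487, -0.585]
contact_force: [2.7, 6.8, 0.5]
opening: 0.0152
```

Emit:
drive_tool:
  commands: "1 0 0 0 1; 1 0 0 0 2; 1 0 0 0 3; 1 0 0 0 4; 1 0 0 0 5; 1 0 0 0 6; 1 0 0 0 7; 1 0 0 0 8"

```text
t: 5.7
tool_pos: [0.6172, 0.1715, 0.0761]
tool_rot: [1.129, 1.261, -1.113]
contact_force: [9.4, 10.2, -3.1]
opening: 0.0149
```

Run:
```python
from h import *
o,R=st()
```

```text
t 5.7 pos [0.6172 0.1715 0.0761] F [ 9.4 10.2 -3.1] M [ 1.26 -0.87  0.02] op 0.0149 q [0.15 0.19 1.68 0.   1.26 0.03]
[[0.007, 0.993, 0.118], [0.006, 0.118, -0.993], [-1.0, 0.008, -0.005]] yaw of jaw y 6.8
```

Emit:
drive_tool:
  commands: "1 0 0 0 0.7; 1 0 0 0 1.4; 1 0 0 0 2.1; 1 0 0 0 2.7; 1 0 0 0 2.8; 1 0 0 0 2.8; 1 0 0 0 2.8"

```text
t: 6.28
tool_pos: [0.6177, 0.1715, 0.0761]
tool_rot: [1.305, 1.148, -1.287]
contact_force: [10.4, 9.6, -3.6]
opening: 0.015
```

Run:
```python
from h import *
o,R=st()
im,d=ctrl.get_image('wrist');cv2.imwrite('pics/w5.png',im)
```

```text
t 6.28 pos [0.6177 0.1715 0.0761] F [10.4  9.6 -3.6] M [ 1.25 -1.15  0.57] op 0.015 q [0.15 0.19 1.68 0.   1.26 0.27]
[[0.009, 0.993, -0.119], [0.005, -0.119, -0.993], [-1.0, 0.008, -0.006]] yaw of jaw y -6.84
```

View pics/w5.png

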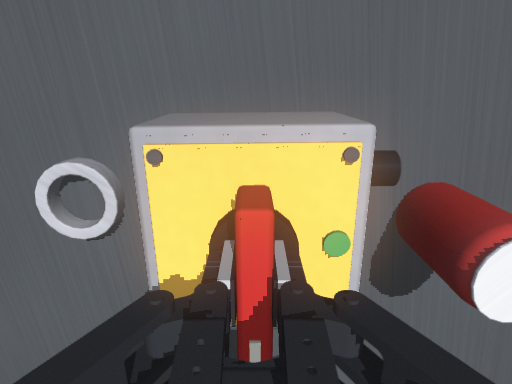

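Emit:
drive_tool:
  commands: "1 0 0 0 -0.2; 0 0 0 0 -0.2; -1 0 0 0 -0.2; -1 0 0 0 -0.2; -1 0 0 0 -0.2; -1 0 0 0 -0.2; -1 -0.6 0 0 -0.2; -1 -1.4 0 0 -0.2"

```text
t: 7.0
tool_pos: [0.6112, 0.1678, 0.1267]
tool_rot: [1.28, 1.163, -1.293]
contact_force: [1.2, 0.5, -0.5]
opening: 0.0853
```

Emit:
drive_tool:
  commands: "-1 -0.9 0 0 0; -1 -1.8 0 0 0; -1 -2.4 0 0 0; -1 -2.4 0 0 0; -1 -2.4 0 0 0"

```text
t: 7.42
tool_pos: [0.6155, 0.1686, 0.2293]
tool_rot: [1.288, 1.155, -1.282]
contact_force: [-0.5, 0.2, -0.6]
opening: 0.0856
```

Run:
```python
from h import *
o,R=st()
im,d=ctrl.get_image('wrist');cv2.imwrite('pics/w6.png',im)
im,d=ctrl.get_image('side');cv2.imwrite('pics/s6.png',im)
```

```text
t 7.42 pos [0.6155 0.1686 0.2293] F [-0.5  0.2 -0.6] M [ 0.03  0.01 -0.07] op 0.0856 q [ 0.15  0.06  1.55 -0.    1.52  0.26]
[[0.005, 0.995, -0.104], [0.001, -0.104, -0.995], [-1.0, 0.004, -0.001]] yaw of jaw y -5.99
```

View pics/w6.png

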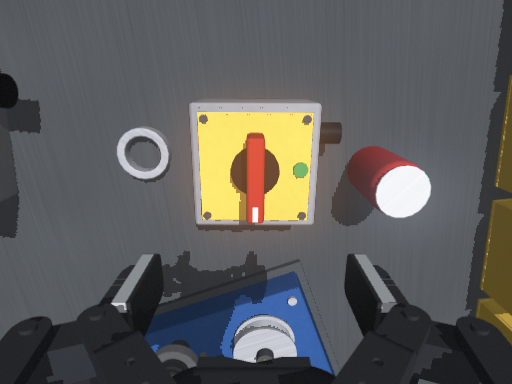

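View pics/s6.png

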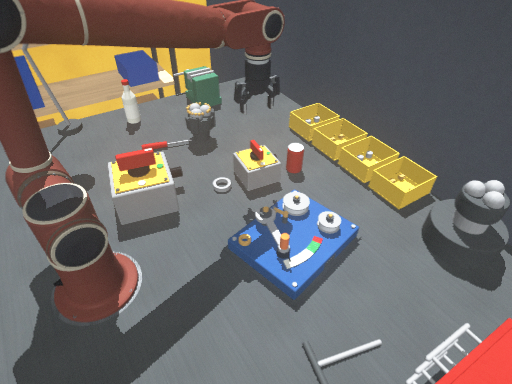

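Run:
```python
from h import *
to([.4613,-.2108,.17],10)
```

```text
t 7.52 pos [0.6136 0.1683 0.225 ] F [ 0.6  0.9 -0.5] M [ 0.03 -0.01  0.  ] op 0.0857 q [ 0.15  0.07  1.56 -0.    1.52  0.26]
[[-0.002, 0.995, -0.104], [-0.0, -0.104, -0.995], [-1.0, -0.002, 0.001]] yaw of jaw y -5.99
units [ 1.388 -2.794  9.823]
turn -3.1981035883191793
```

Emit:
drive_tool:
  commands: "-1 0 -0.3 1 -0.4; -1 0 -0.5 2 -0.8; -1 0 -0.8 3 -1.2; -1 0 -1.1 4 -1.6; -1 0 -1.4 5 -2; -1 0 -1.7 6 -2.4; -1 0 -1.9 7 -2.8; -1 0.3 -2.3 8 -3.2"

```text
t: 8.18
tool_pos: [0.4903, -0.1396, 0.2152]
tool_rot: [1.078, 1.287, -1.078]
contact_force: [1.8, -0.9, -0.0]
opening: 0.0854
```

Run:
```python
from h import *
to([.4613,-.2108,.17],10)
```

```text
t 8.18 pos [ 0.4903 -0.1396  0.2152] F [ 1.8 -0.9 -0. ] M [-0.01 -0.01  0.02] op 0.0854 q [-0.42 -0.24  1.86 -0.    1.52 -0.6 ]
[[0.001, 0.984, 0.176], [-0.001, 0.176, -0.984], [-1.0, 0.001, 0.001]] yaw of jaw y 10.11
units [ 1.13  -1.027  1.625]
turn 0.022003758250289707
```

Emit:
drive_tool:
  commands: "-1 0.3 -0.5 0.8 0; -1 0.7 -1 1.6 0; -1 0.7 -1 1.6 0; -1 0.7 -1 1.6 0; -1 0.7 -1 1.6 0"

```text
t: 8.6
tool_pos: [0.4621, -0.2068, 0.1859]
tool_rot: [1.08, 1.29, -1.08]
contact_force: [-0.6, -0.0, -0.1]
opening: 0.0853
```

Run:
```python
from h import *
to([.4613,-.2108,.06],10)
c=ctrl.camera_info('wrist')
im,d=ctrl.get_image('wrist');cv2.imwrite('pics/w7.png',im);print(proj('wrist',[.4613,-.2108,.128],c))
np.save('w7.npy',d)
import pickle;pickle.dump(c,open('w7.pkl','wb'))
```

```text
t 8.6 pos [ 0.4621 -0.2068  0.1859] F [-0.6 -0.  -0.1] M [ 0.    0.03 -0.02] op 0.0853 q [-0.57 -0.23  1.9   0.    1.47 -0.74]
[[-0.002, 0.985, 0.173], [0.002, 0.173, -0.985], [-1.0, -0.002, -0.002]] yaw of jaw y 9.99
units [ 3.148 -0.031  0.102]
turn -0.0017839365982098344
(np.float64(250.45458489673067), np.float64(199.75287882980308))
```

View pics/w7.png

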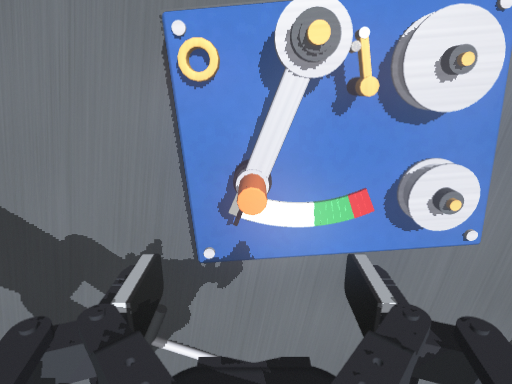

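Emit:
drive_tool:
  commands: "-1 0.8 -0.03 0.1 0; -1 1.6 -0.03 0.1 0; -1 2.4 -0.03 0.1 0; -1 2.9 -0.03 0.1 0; -1 3.1 -0.03 0.1 0; -1 3.1 -0.03 0.1 0; -1 3.1 -0.03 0.1 0"

```text
t: 9.23
tool_pos: [0.4632, -0.2112, 0.0645]
tool_rot: [1.078, 1.286, -1.078]
contact_force: [0.3, -0.1, 1.0]
opening: 0.0854
```

Emit:
drive_tool:
  commands: "0 0 0 0 0; 0.4 0 0 0 0; 0.7 0 0 0 0; 1 0 0 0 0; 1 0 0 0 0; 1 0 0 0 0; 1 0 0 0 0"
  newtons: 40

```text
t: 9.82
tool_pos: [0.4614, -0.212, 0.0642]
tool_rot: [1.079, 1.288, -1.081]
contact_force: [-5.3, -0.1, 7.1]
opening: 0.0228
```

Run:
```python
from h import *
to([.5362,-.2041,.06],10)
im,d=ctrl.get_image('wrist');cv2.imwrite('pics/w8.png',im)
```

```text
t 9.82 pos [ 0.4614 -0.212   0.0642] F [-5.3 -0.1  7.1] M [ 0.05  0.74 -0.11] op 0.0228 q [-0.58 -0.1   2.   -0.    1.24 -0.75]
[[-0.002, 0.985, 0.174], [-0.0, 0.174, -0.985], [-1.0, -0.002, 0.0]] yaw of jaw y 9.99
units [0.102 1.875 0.129]
turn -0.0012201731158711481
```

View pics/w8.png

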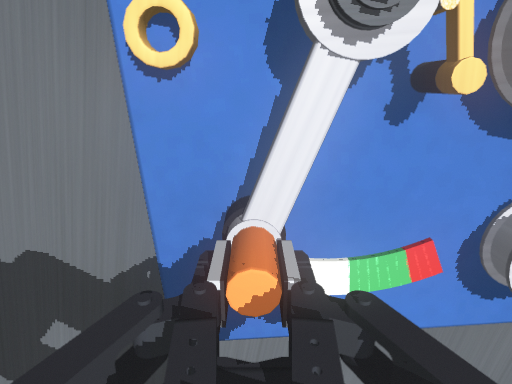

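Emit:
drive_tool:
  commands: "1 0 0.15 0.05 0; 1 0 0.3 0.1 0; 1 0 0.45 0.14 0; 1 0 0.6 0.17 0; 1 0 0.75 0.2 0; 1 0 0.85 0.21 0; 1 0 0.95 0.22 0; 1 0 1.05 0.22 0"

```text
t: 10.53
tool_pos: [0.5024, -0.2174, 0.0642]
tool_rot: [1.069, 1.287, -1.087]
contact_force: [-14.4, -13.3, 5.7]
opening: 0.0229
```

Run:
```python
from h import *
to([.5362,-.2041,.06],10)
```

```text
t 10.53 pos [ 0.5024 -0.2174  0.0642] F [-14.4 -13.3   5.7] M [-1.92  2.02  0.76] op 0.0229 q [-0.54 -0.    1.91 -0.01  1.24 -0.71]
[[-0.007, 0.984, 0.176], [-0.009, 0.176, -0.984], [-1.0, -0.008, 0.007]] yaw of jaw y 10.12
units [ 0.096  0.892 -0.18 ]
turn 0.024679997958295986
```

Emit:
drive_tool:
  commands: "1 0 0.1 0.08 0; 1 0 0.2 0.08 0; 1 0 0.3 0.08 0; 1 0 0.4 0.07 0; 1 0 0.5 0.06 0; 1 0 0.6 0.05 0; 1 0 0.7 0.03 0; 1 0 0.8 0.02 0"

```text
t: 11.2
tool_pos: [0.5349, -0.2126, 0.0642]
tool_rot: [1.07, 1.285, -1.086]
contact_force: [-6.7, -12.9, 3.8]
opening: 0.0227
```

Run:
```python
from h import *
to([.5362,-.2041,.06],10)
im,d=ctrl.get_image('wrist');cv2.imwrite('pics/w9.png',im)
im,d=ctrl.get_image('top');cv2.imwrite('pics/t9.png',cv2.resize(im[142:242,268:362],None,fx=6,fy=6,interpolation=cv2.INTER_CUBIC))
im,d=ctrl.get_image('side');cv2.imwrite('pics/s9.png',cv2.resize(im[180:290,220:370],None,fx=5,fy=5,interpolation=cv2.INTER_CUBIC))
```

```text
t 11.2 pos [ 0.5349 -0.2126  0.0642] F [ -6.7 -12.9   3.8] M [-2.11  1.    0.47] op 0.0227 q [-0.5   0.06  1.84 -0.01  1.24 -0.68]
[[-0.005, 0.984, 0.176], [-0.009, 0.176, -0.984], [-1.0, -0.006, 0.008]] yaw of jaw y 10.11
units [ 0.104  0.071 -0.204]
turn 0.02293393487367723
```

View pics/w9.png

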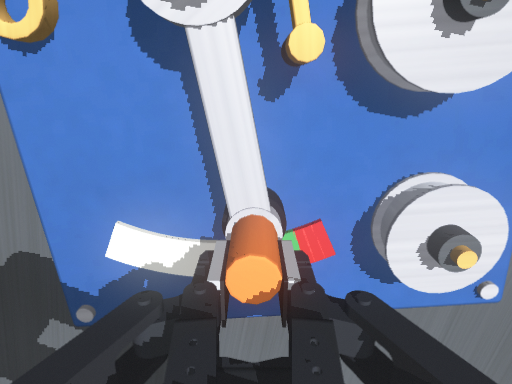

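View pics/s9.png

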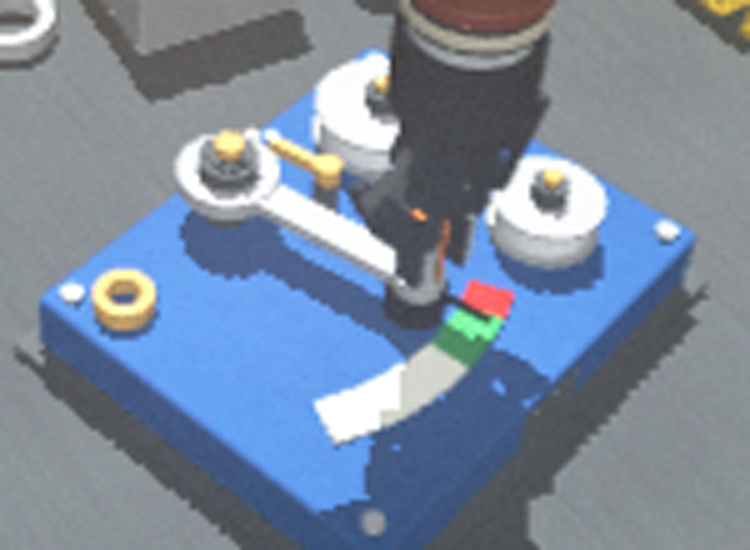

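Run:
```python
from h import *
o,R=st();c=ctrl.camera_info('wrist')
im,d=ctrl.get_image('wrist')
y=np.radians(14.3)
pts=[];
for v in range(50,190,10):
    m=(im[v,150:300].min(1)>110)&(im[v,150:300].max(1).astype(int)-im[v,150:300].min(1)<40)
    u=np.where(m)[0]+150
    uc=(u.min()+u.max())/2; Z=np.median(d[v,u]);oo,r=ray('wrist',uc,v,c);p=oo+r*Z;pts.append(p);print(v,u.min(),u.max(),p.round(4))
p=np.array(pts);k=np.polyfit(p[:,1],p[:,0],1);a=np.arctan2(-1,-k[0]);print("arm dir deg",np.degrees(a),"q",a-y+np.pi/2+.45)
```

```text
t 11.35 pos [ 0.5352 -0.2126  0.0643] F [ -8.6 -12.1   3.1] M [-1.77  1.18  0.44] op 0.0229 q [-0.5   0.06  1.84 -0.01  1.24 -0.68]
[[-0.004, 0.985, 0.175], [-0.008, 0.175, -0.984], [-1.0, -0.005, 0.008]] yaw of jaw y 10.1
50 189 239 [ 0.5028 -0.1219  0.0862]
60 192 241 [ 0.5045 -0.1257  0.0863]
70 194 243 [ 0.5059 -0.1297  0.0861]
80 197 245 [ 0.5076 -0.1336  0.0862]
90 199 247 [ 0.5091 -0.1377  0.086 ]
100 202 249 [ 0.5109 -0.1418  0.0863]
110 204 251 [ 0.5124 -0.146   0.0861]
120 206 253 [ 0.514  -0.1503  0.0862]
130 209 255 [ 0.5158 -0.1547  0.0862]
140 211 257 [ 0.5175 -0.1591  0.0862]
150 214 258 [ 0.5192 -0.1637  0.086 ]
160 216 260 [ 0.5209 -0.1684  0.0862]
170 218 262 [ 0.5227 -0.1731  0.0861]
180 221 264 [ 0.5247 -0.1779  0.0862]
arm dir deg -68.82803948980354 q 0.5699383369699575
```

View pics/t9.png

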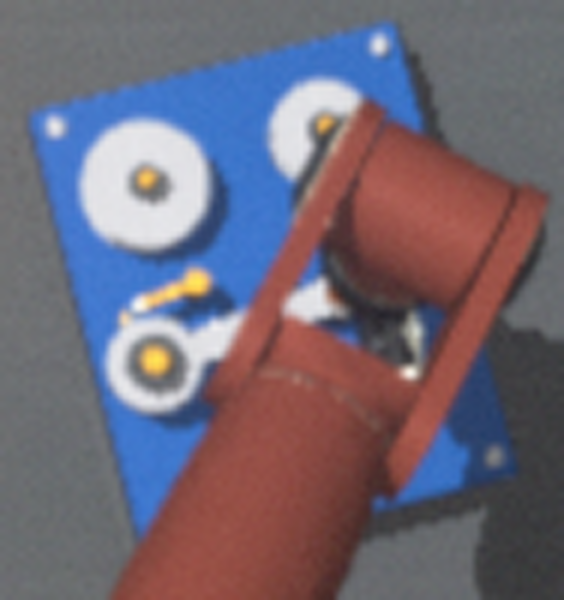

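Emit:
drive_tool:
  commands: "1 0 0 0 0; 1 0 0 0 0; 1 0 0 0 0; 1 0 0 0 0; 1 0 0 0 0; 1 0 0 0 0; 1 0 0 0 0; 1 0 0 0 0"

```text
t: 12.07
tool_pos: [0.5351, -0.2126, 0.0643]
tool_rot: [1.071, 1.285, -1.085]
contact_force: [-7.6, -12.8, 2.8]
opening: 0.023
```

Run:
```python
from h import *
import pickle
def arm(im,d,c,rows,lo,hi):
    p=[]
    for v in rows:
        s=im[v,lo:hi].astype(int);m=(s.min(1)>110)&(s.max(1)-s.min(1)<40);u=np.where(m)[0]+lo
        oo,r=ray('wrist',(u.min()+u.max())/2,v,c);p.append(oo+r*np.median(d[v,u]))
    p=np.array(p);k=np.polyfit(p[:,1],p[:,0],1);return np.arctan2(-1,-k[0])-np.radians(14.3)+np.pi/2+.45
print("q at rest image",arm(cv2.imread('pics/w7.png'),np.load('w7.npy'),pickle.load(open('w7.pkl','rb')),range(90,165,5),230,330))
st();c=ctrl.camera_info('wrist');im,d=ctrl.get_image('wrist');print("q now",arm(im,d,c,range(50,190,10),150,300))
im,d=ctrl.get_image('side');cv2.imwrite('pics/s10.png',np.hstack([cv2.resize(im[215:265,270:330],None,fx=8,fy=8,interpolation=cv2.INTER_CUBIC),cv2.resize(im[140:190,225:265],None,fx=8,fy=8,interpolation=cv2.INTER_CUBIC)]))
```

```text
q at rest image -0.0019514731581937172
t 12.07 pos [ 0.5351 -0.2126  0.0643] F [ -7.6 -12.8   2.8] M [-1.81  1.07  0.4 ] op 0.023 q [-0.5   0.06  1.84 -0.01  1.24 -0.68]
[[-0.003, 0.985, 0.175], [-0.008, 0.175, -0.985], [-1.0, -0.005, 0.008]] yaw of jaw y 10.08
q now 0.5690803952643197
```

View pics/s10.png

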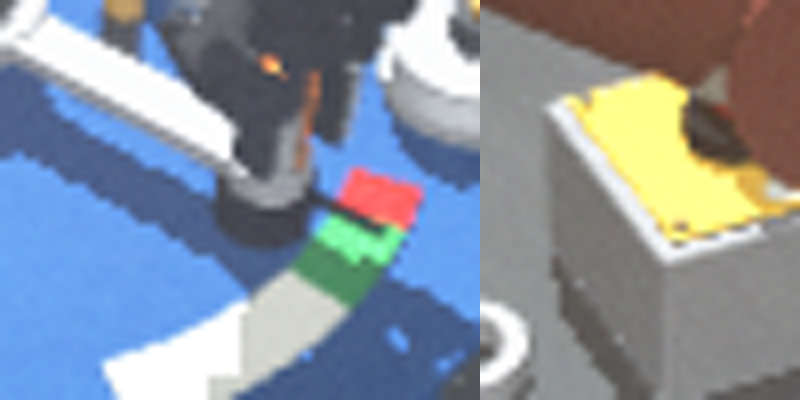

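Run:
```python
from h import *
y=np.radians(14.3)
def P(q,r,z):
    a=y+q-.45-np.pi/2;return np.array([.4867+r*np.cos(a),-.0839+r*np.sin(a),z])
f=lambda p:((np.array(proj('side',p))-[270,215]+.5)*8).round(0)
for q in(.47,.71): print("band",q,[f(P(q,r,.051)) for r in (.15,.175)])
for q in(.5,.57,.65,.71):print("ptr",q,[f(P(q,.175,z)) for z in(.055,.065,.075)])
```

```text
band 0.47 [array([284., 271.]), array([343., 310.])]
band 0.71 [array([333., 207.]), array([400., 233.])]
ptr 0.5 [array([353., 293.]), array([357., 275.]), array([361., 256.])]
ptr 0.57 [array([372., 272.]), array([375., 253.]), array([379., 234.])]
ptr 0.65 [array([390., 246.]), array([394., 227.]), array([397., 209.])]
ptr 0.71 [array([401., 226.]), array([405., 208.]), array([409., 189.])]
```

```bash
python3 -c "
from h import *
ctrl.finish_job(); st()"
```

```text
the job is handed in; nothing more can be done
the job is handed in; nothing more can be done
```

I turned the red isolator handle to off first. I then pinched the tensioner post and pushed it past the click, and handed the job in at about 12 s with the gripper still holding it.

**Isolator:** After I let go, the wrist picture showed the handle's white line on the off side with the green dot clear. The white dot itself was hidden under the handle's end. At the end the robot arm blocked part of the side view, so I did not see the handle again after that.

**Tensioner:** From the wrist depth image the arm angle was 0.569–0.570 rad in two readings about 0.7 s apart, inside the green band (0.47–0.71). The same method gave 0.00 on the picture taken at rest. In the side view the pointer looks close to red. That is a viewing-angle effect: its tip matches 0.57 rad if it stands about 76 mm above the bench.

**Checks that disagreed:**
- **Fingertip height:** The fingertips really sit about 36 mm short of the reported TCP. My first pinch closed on air above the handle, with no contact, so I allowed for this and repeated it.
- **Sideways load:** A steady force of about 13 N in -y remains on the tool. The tool sits about 7 mm farther from the pivot than my estimate of the arc, but it held still.

I touched none of the loose tools or parts, and the pictures I took show none of them moved.

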